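# Tuck the tea box flap shut

## Robot

A 7-joint arm with a two-finger parallel gripper is mounted at the origin on the work surface. World frame = base frame: x ahead of the robot, y to its left, z up, the work surface at z = 0. Lengths are in m, angles in rad, forces in N, time in s.
With the tool pointing down it reaches from about 0.4 to 0.875 m from the base axis. Payload 6.5 kg.
Tool frame: the origin (TCP) lies midway between the tips of the shut fingers; the grasp point (between the pads) lies 19 mm behind it (arm.grip_point_offset is the z of the grasp point in the tool frame, in m); z points along the fingers, y is the line along which they close (so a half turn about z gives the same grasp; the last joint's range is limited). The gripper opens to 85 mm and grips with 20 to 120 N. Pads are 22 mm wide; open, the fingers measure 114 mm over their backs; the gripper's body (76 mm by 85 mm) begins 54 mm behind the grasp point. The pads swing forward as they close: fully open they stand 13 mm farther back than shut.
Start: joints at [1.07, 0.536, -0.004, 1.538, 0.003, 1.067, -0.071], TCP at [0.274, -0.59, 0.231] pointing down, gripper open.
Joint ranges: [-2.7, 2.7], [-0.37, 2.16], [-1.27, 1.26], [0.24, 2.4], [-1.31, 4.45], [0.19, 1.91], [-2.76, 2.76]. Speed limits (rad/s): [2.39, 2.39, 3.14, 3.14, 3.14, 3.14, 3.14].

## Interface

Orientations are given as a unit quaternion [w, x, y, z].
In Python, from rig import arm gives the robot as it stands.
- The arm moves only by the tool play_rows, never from a script. Its argument "increments" is a list of rows, each a list of 5 numbers: the closure, from 0 (fully open) to 1 (shut), then the shift along the tool's x, y, z in units of 40 mm (1.0 is 40 mm), then the turn about the tool's z in rad. A call has 1 to 20 rows; each row is the pose to reach, as a shift and turn from the pose commanded when the call began, along the tool's axes at that moment; what a row does not reach only later rows make up. A row lasts 1/10 s, in which the tool goes at most 50 mm and 8.59 degrees, less where a joint would pass 70% of its speed; a pose out of reach is approached as far as the arm can. A call with a gripper value outside its range is refused whole. The fingers move at their own pace and stop on an object; "newtons" is the grip in N (left out, the last holds). Time passes only in rows, so rows that repeat a pose let the fingers close. It gives the time, the measured TCP pose, the force, the opening and the grip force at its end, in the units of the state.
- arm.get_obs(): the state, without advancing time (a new reading comes with each control period).
- arm.read_camera(name): name is "side" or "top" or "wrist"; returns a dict with "color" (400x640x3 uint8, red, green, blue), "range_z" (400x640 float32, m along the optical axis (not along the pixel's ray), 0 where there is no reading), "fx", "fy", "cx", "cy" (pixels), "view" (4x4, takes a point from world to camera coordinates). Camera axes: x right, y down, z forward; pixel columns grow to the right and rows downward; lengths in m; the calibration is good to about 2 mm. A picture is of the moment at which its call begins.
- arm.sign_off(): hands the job in; it is judged then, once.
Trained networks look in a picture, given as the dict that the camera call returned (one of the last four; its "shot" number tells which), for a name from the list of things; names that differ only in an ending like _2 or _b are one class to them, and where a whole thing is asked for, a point or a joint stands for the part that bears it (a point fixed in the world has none). Each returns a list of dicts, best first, with "p" (0 to 1); they miss things now and then, are a little off and sometimes report something else, mostly with a low value. They report only what shows in the picture. A call takes as long as a camera call. They do not tell look-alikes from the thing itself.
- arm.find_in(picture, target): "position" ([x, y, z] in m, in world coordinates, good to about 4 mm: the middle of the surface that is visible of it).
The state is a dict: "clock": time; "q": joint angles; "qvel": joint speeds; "tau": joint torques, N m; "tcp_pos": TCP position; "ee_rot": TCP orientation; "force": force on the tool from outside, world axes, zero at the start; "ft_torque": the same for the moment, N m; "finger_gap": opening from 0.0 (shut) to 1.0 (fully open); "finger_force": force on a finger pad.
Only numpy, scipy, OpenCV 4.12 (cv2) and the standard library are available. Lean on these libraries where they do the work, as an engineer would, in place of code of your own. Each camera call takes 0.05 s, during which the arm holds its last target. There are 200 camera calls.

## Task

Close the tea box: with closed fingertips, push its standing wooden flap over until it lies flat on the box, then, keeping it pressed down, push it along by its raised ridge until the tongue is fully home beneath the steel lip, so that the flap stays shut when you let go. Push gently and do not grip or lift anything: leave the box where it stands and do not disturb the mug, the jar or the pepper mill.

Things in the scene. Friction and masses are not known exactly. Their poses are not given: they have to be found in the camera images.
- tea_box: White enamelled open box, 150 (its x) by 116 (its y) by 80 mm high, with tea packets in it, about 1.8 kg, standing loose on the counter; a sideways push of about 8 to 12 N makes it slip. Origin: centre of its underside; z up; its +x axis points from the hinge side to the lip side. A brown wooden flap is hinged near its -x edge, a steel lip stands on its +x edge.
- hinge_pin (a point): Point on the hinge axis at mid width: (-65, 0, 86) mm in the box's frame. The axis runs along the box's y.
- flap_fold (a joint): Angle of the flap about the hinge pin, rad: 0 = flat and closed (a stop), about 1.57 = upright, up to 1.9 (leaning back, away from the lip). Starts between 1.1 and 1.65. A weak spring (about 0.9 N at the tongue's edge holds the flap flat) lifts it back to roughly 0.6 unless the tongue is beneath the lip; beneath it the flap rests at 0 to 0.04.
- flap_slide (a joint): How far the flap has slid along its own plane away from the hinge on its slotted leaves, m: 0 = drawn back (as it starts; flat, its tongue then ends 2 mm short of the lip's entry), 0.016 = fully home (a stop). It stays where it is left: friction about 2.5 N. Slid out too early, the tongue lands on top of the lip; push the ridge back then.
- tongue_edge (a point): Middle of the tongue's free edge, at half thickness: 118 mm from the hinge pin when drawn back. The flap is a brown wooden board 6 mm thick (the pin at half its thickness), 96 mm wide up to 96 mm from the pin, then a tongue 50 mm wide. Flat, its upper face is 89 mm above the counter.
- ridge_mid (a point): Top middle of a raised wooden ridge across the flap's outer face (the upper one when shut; with the flap standing it looks away from the lip): 8 mm thick, 70 mm long along the hinge direction, 12 mm high above the face, its middle 84 mm from the pin when drawn back. The face between hinge and ridge is clear.
- lip_mid (a point): Underside of the retaining lip at mid width: (69, 0, 93) mm in the box's frame, 4 mm above the upper face of the flat flap. The lip is the bent-over top of a steel bracket 66 mm wide on the box's +x edge; it overhangs inwards from x = 75 to x = 55 mm, its top 98 mm above the counter, with a turned-up entry that reaches up to 102 mm.
- mug: White mug, 80 mm across, 90 mm high, loose; origin at the centre of its underside. Bystander.
- jar: Glass jar with a wooden lid, 58 mm across, 100 mm high, loose; origin at the centre of its underside. Bystander.
- mill: Dark wooden pepper mill, 52 mm across, 140 mm high, loose; origin at the centre of its underside. Bystander.
Mind the look-alikes: they are no part of the job. What is shaped like the tea_box but orange or yellow is not meant.

How it is judged:
On the way:
1. the flap has been folded down flat, its tongue not yet beneath the lip (value of joint flap_fold below 0.1 rad and value of joint flap_slide below 0.008 m), for 0.05 s.
At the end, for the whole second after the job is handed in: The flap lies flat (below 0.07 rad) and has slid at least 11 of its 16 mm home, its tongue beneath the steel lip and staying there untouched; the box is upright and still, within 40 mm of where it stood; the mug, jar and mill stand upright within 30 mm of where they stood (value of joint flap_fold below 0.07 rad and value of joint flap_slide above 0.011 m and height (world z) of tongue_edge below 0.093 m and angle between tea_box's own z axis and vertical below 0.05 rad and linear speed of tea_box below 0.02 m/s and distance of tea_box from where it was at the start of the episode below 0.04 m and distance of each of mug, jar, mill from where it was at the start of the episode below 0.03 m and angle between each of mug, jar, mill's own z axis and vertical below 0.1 rad).
It fails at once if the box is lifted or tipped (height (world z) of tea_box above 0.012 m or angle between tea_box's own z axis and vertical above 0.15 rad).
It fails at once if the box is shoved more than 60 mm (distance of tea_box from where it was at the start of the episode above 0.06 m).
It fails at once if a bystander is knocked over, lifted or pushed away (distance of any of mug, jar, mill from where it was at the start of the episode above 0.03 m or angle between any of mug, jar, mill's own z axis and vertical above 0.3 rad).
It fails at once if the flap is squeezed or rammed with more than 35 N (contact force between the fingers and flap_slide above 35 N).
It also fails if it takes over 40 s, if anything falls off the work surface, if the arm or the gripper's body presses on something with over 40 N, if the wrist force passes 120 N, or if a joint passes its speed limit or range.

## Working session

There is one attempt and no reset: what is moved stays moved. The work goes in short steps, Python scripts to look and compute and a tool call to move; the robot and the scene stay as the last step left them, time stands still between calls to the robot, and variables do not carry over. Pictures are saved under pics/ and viewed, at most 10 in all, crops included, and the job is handed in when it is done.

Besides the shell and the picture viewer there is one more tool, called after "Request:" as name(argument=value, ...), one argument or row to a line, values as JSON. play_rows: Moves the arm, as the interface text tells. Its arguments: {"type":"object","properties":{"increments":{"type":"array","items":{"type":"array","items":{"type":"number"}}},"newtons":{"type":"number"}},"required":["increments"]}

```bash
mkdir -p pics; cat > h.py <<'E'
import numpy as np, cv2
from rig import arm
def pts(p):
    z=p["range_z"]; v,u=np.mgrid[:400,:640]
    c=np.stack([(u-p["cx"])/p["fx"]*z,(v-p["cy"])/p["fy"]*z,z,np.ones_like(z)],-1)
    return (c@np.linalg.inv(p["view"]).T)[...,:3], z>0
def pix(p,w):
    c=p["view"]@np.r_[w,1]; return (round(p["fx"]*c[0]/c[2]+p["cx"]),round(p["fy"]*c[1]/c[2]+p["cy"]))
E
python3 - <<'E'
from h import *
o=arm.get_obs();print(o["tcp_pos"],o["ee_rot"])
for n in("top","side"):
    p=arm.read_camera(n);cv2.imwrite(f"pics/{n}0.png",p["color"][...,::-1]);np.savez(f"{n}0.npz",**p)
    for t in("tea_box","hinge_pin","flap_fold","tongue_edge","ridge_mid","lip_mid","mug","jar","mill"):
        print(n,t,[(np.round(r["position"],3).tolist(),round(r["p"],2),pix(p,r["position"])) for r in arm.find_in(p,t)][:4])
E
```

```text
[ 0.27352842 -0.58896941  0.23042346] [-8.08826480e-04  9.76451406e-01  2.15735803e-01 -2.46227976e-04]
top tea_box [([0.604, -0.132, 0.064], 0.82, (373, 193)), ([0.39, -0.128, 0.09], 0.74, (373, 266)), ([0.557, 0.094, 0.085], 0.71, (297, 209)), ([0.81, -0.087, 0.086], 0.69, (358, 124))]
top hinge_pin [([0.814, -0.088, 0.09], 0.94, (358, 122)), ([0.604, -0.12, 0.066], 0.9, (369, 193)), ([0.391, -0.131, 0.088], 0.83, (374, 266)), ([0.66, -0.136, 0.175], 0.7, (379, 170))]
top flap_fold [([0.805, -0.09, 0.088], 0.89, (359, 126)), ([0.665, -0.136, 0.175], 0.86, (379, 169)), ([0.565, 0.1, 0.089], 0.85, (295, 206)), ([0.386, -0.144, 0.093], 0.63, (379, 267))]
top tongue_edge [([0.387, -0.141, 0.085], 0.89, (377, 267)), ([0.569, 0.1, 0.091], 0.86, (295, 205)), ([0.805, -0.092, 0.091], 0.8, (359, 125)), ([0.66, -0.136, 0.175], 0.58, (379, 171))]
top ridge_mid [([0.569, 0.104, 0.094], 0.87, (294, 205)), ([0.805, -0.09, 0.09], 0.85, (359, 125)), ([0.66, -0.136, 0.176], 0.78, (379, 170)), ([0.386, -0.141, 0.092], 0.61, (378, 267))]
top lip_mid [([0.558, 0.092, 0.088], 0.92, (298, 209)), ([0.813
[... 872 characters left out ...]
 0.113, 0.091], 0.95, (313, 221)), ([0.804, -0.086, 0.088], 0.83, (310, 156)), ([0.652, -0.131, 0.151], 0.72, (355, 153)), ([0.384, -0.138, 0.091], 0.7, (429, 211))]
side ridge_mid [([0.385, -0.137, 0.09], 0.97, (428, 212)), ([0.562, 0.108, 0.091], 0.67, (314, 219)), ([0.808, -0.088, 0.089], 0.56, (309, 155)), ([0.655, -0.132, 0.152], 0.36, (354, 152))]
side lip_mid [([0.37, -0.091, 0.079], 0.95, (422, 226)), ([0.608, -0.112, 0.067], 0.9, (359, 185)), ([0.54, 0.111, 0.073], 0.62, (319, 229)), ([0.789, -0.064, 0.068], 0.58, (308, 166))]
side mug [([0.601, -0.324, 0.064], 0.78, (405, 162))]
side jar [([0.39, 0.35, 0.072], 0.95, (279, 324))]
side mill [([0.612, 0.348, 0.071], 0.73, (221, 261))]
```

```bash
ls pics
```

```text
side0.png
top0.png
```

View pics/top0.png

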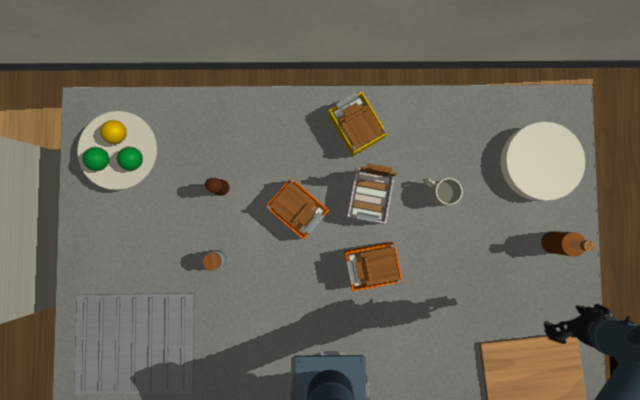

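View pics/side0.png

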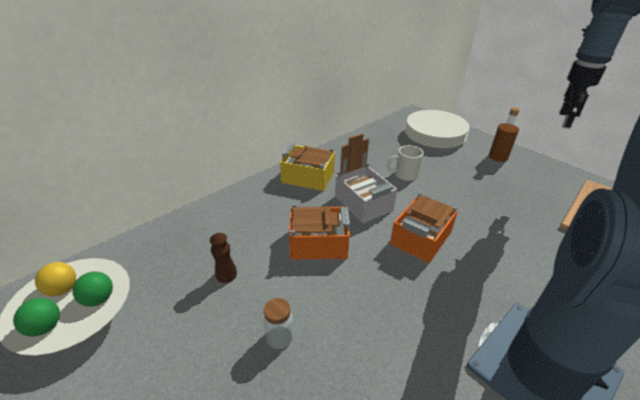

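The top view shows four box-shaped things: yellow (358,124), orange (297,209), orange (373,266) and white (371,193). White is the one I want. Its flap stands on the far side at (378,170), and its lip is on the robot side at (367,217). Next I'll check it in a crop and fit its pose.

```bash
python3 - <<'E'
from h import *
ims=[]
for n in("top","side"):
    p=dict(np.load(f"{n}0.npz"));P,ok=pts(p);C=p["color"].astype(int)
    X,Y,Z=P[...,0],P[...,1],P[...,2]
    reg=ok&(abs(X-.61)<.12)&(abs(Y+.13)<.1)
    sat=C.max(-1)-C.min(-1)
    box=reg&(Z>.02)&(Z<.11)&(sat<30)&(X<.70)
    if n=="top":
        rim=box&(Z>.07)
        r=cv2.minAreaRect(P[rim][:,:2].astype(np.float32)*1000);print("rim",rim.sum(),r,cv2.boxPoints(r).round(0).tolist(),np.percentile(P[rim][:,2],[5,50,95]))
        lip=box&(Z>.09);print("lip",lip.sum(),P[lip].mean(0) if lip.sum() else 0)
    wood=reg&(Z>.10)&(sat>30)&(X<.72)
    Q=P[wood];print(n,"flap",len(Q),Q.mean(0).round(3),Q.min(0).round(3),Q.max(0).round(3))
    if len(Q)>10:
        u,s,v=np.linalg.svd(Q-Q.mean(0));print(s,v.round(3).tolist())
        for lo in np.arange(.1,.22,.02):
            m=(Q[:,2]>lo)&(Q[:,2]<=lo+.02)
            if m.sum()>3:print(lo.round(2),m.sum(),Q[m].mean(0).round(3),Q[m].min(0).round(3),Q[m].max(0).round(3))
    c=p["color"][...,::-1];c=c[145:235,325:425] if n=="top" else c[125:225,310:410]
    ims.append(cv2.resize(c,(400,400),interpolation=cv2.INTER_CUBIC))
cv2.imwrite("pics/crop.png",np.hstack(ims))
E
```

```text
rim 438 ((597.7511596679688, -124.65001678466797), (116.61295318603516, 151.35150146484375), 78.53157806396484) [[512.0, -167.0], [660.0, -197.0], [684.0, -83.0], [535.0, -52.0]] [0.07165678 0.08433495 0.10178151]
lip 203 [ 0.55743888 -0.11532836  0.09801457]
top flap 236 [ 0.663 -0.136  0.177] [ 0.649 -0.184  0.116] [ 0.681 -0.09   0.208]
[0.35832628 0.28733666 0.09305582] [[0.187, 0.982, -0.028], [0.013, -0.031, -0.999], [-0.982, 0.186, -0.019]]
0.12 15 [ 0.658 -0.137  0.132] [ 0.654 -0.159  0.123] [ 0.663 -0.111  0.14 ]
0.14 14 [ 0.659 -0.128  0.151] [ 0.653 -0.161  0.14 ] [ 0.663 -0.106  0.159]
0.16 123 [ 0.666 -0.138  0.173] [ 0.649 -0.184  0.161] [ 0.681 -0.09   0.18 ]
0.18 42 [ 0.66  -0.131  0.187] [ 0.649 -0.183  0.18 ] [ 0.669 -0.09   0.2  ]
0.2 41 [ 0.659 -0.139  0.203] [ 0.652 -0.161  0.201] [ 0.666 -0.112  0.208]
side flap 601 [ 0.658 -0.135  0.156] [ 0.647 -0.182  0.1  ] [ 0.671 -0.089  0.206]
[0.68105662 0.57647107 0.03396332] [[0.023, 0.033, -0.999], [0.184, 0.982, 0.037], [0.983, -0.184, 0.017]]
0.1 82 [ 0.659 -0.135  0.11 ] [ 0.652 -0.165  0.1  ] [ 0.669 -0.09   0.12 ]
0.12 92 [ 0.659 -0.133  0.13 ] [ 0.651 -0.165  0.12 ] [ 0.668 -0.089  0.14 ]
0.14 143 [ 0.658 -0.136  0.15 ] [ 0.648 -0.182  0.14 ] [ 0.668 -0.091  0.16 ]
0.16 150 [ 0.658 -0.136  0.17 ] [ 0.647 -0.181  0.16 ] [ 0.667 -0.09   0.18 ]
0.18 106 [ 0.658 -0.135  0.188] [ 0.648 -0.182  0.18 ] [ 0.671 -0.09   0.2  ]
0.2 28 [ 0.658 -0.134  0.203] [ 0.65 -0.16  0.2 ] [ 0.662 -0.112  0.206]
```

View pics/crop.png

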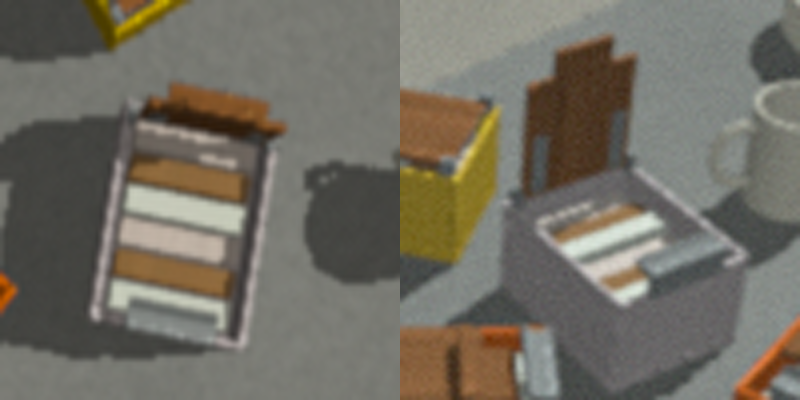

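The crop confirms the white box: flap standing at the far side, steel lip nearest the robot. The fit gives centre (0.598,-0.125), a 117×151 mm outline, box +x along (-0.981,0.195) and hinge at about (0.662,-0.137). The flap is at about 1.55 rad. I'll move to a point behind and above the flap.

Request:
play_rows(
  increments=[
    [1,0,0,-1,0],
    [1,14.5,-5.5,-1,0.63],
    [1,14.5,-5.5,-1,0.63],
    [1,14.5,-5.5,-1,0.63],
    [1,14.5,-5.5,-1,0.63],
    [1,14.5,-5.5,-1,0.63],
    [1,14.5,-5.5,-1,0.63],
    [1,14.5,-5.5,-1,0.63],
    [1,14.5,-5.5,-1,0.63],
    [1,14.5,-5.5,-1,0.63],
    [1,14.5,-5.5,-1,0.63],
    [1,14.5,-5.5,-1,0.63],
    [1,14.5,-5.5,-1,0.63],
    [1,14.5,-5.5,-1,0.63],
    [1,14.5,-5.5,-1,0.63],
    [1,14.5,-5.5,-1,0.63],
    [1,14.5,-5.5,-1,0.63],
  ],
  newtons=20,
)

```text
clock: 2.7
tcp_pos: [0.7063, -0.1479, 0.2714]
ee_rot: [0.001, 0.995, -0.099, -0.0]
force: [-0.9, -0.7, 0.5]
finger_gap: -0.003
finger_force: 0.0
```

```bash
cat >> h.py <<'E'
HP=np.array([.662,-.137,.086]);A=np.array([-.981,.195,0])
def st():
    o=arm.get_obs();d=np.array(o["tcp_pos"])-HP;q=o["ee_rot"];L=np.array([-.195,-.981,0])
    print("t",o["clock"],"S,lat,H mm",(1000*np.array([d@A,d@L,d[2]])).round(1),"yaw",np.degrees(2*np.arctan2(q[2],q[1])).round(2),"F",np.round(o["force"],1),"gap",o["finger_gap"])
E
python3 - <<'E'
from h import *
st()
p=arm.read_camera("side");c=p["color"][...,::-1];cv2.imwrite("pics/s1.png",cv2.resize(c[50:230,230:470],(800,600)))
E
```

```text
t 2.7 S,lat,H mm [-45.5   2.  185.4] yaw -11.32 F [-0.9 -0.7  0.5] gap -0.003208227385764613
```

View pics/s1.png

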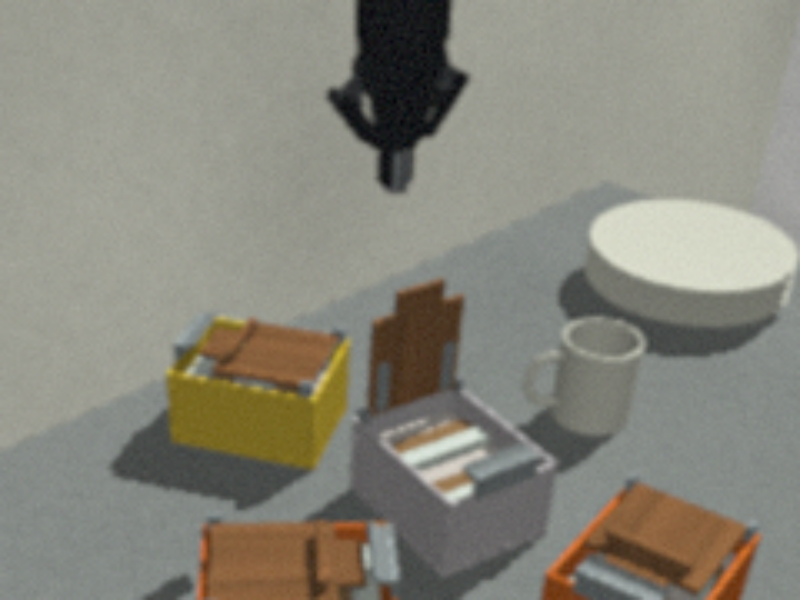

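Request:
play_rows(
  increments=[
    [1,0,0,1,0],
    [1,0,0,2,0],
    [1,0,0,2.8,0],
    [1,0,0,3.13,0],
    [1,0,0,3.13,0],
    [1,-0.3,0,3.13,0],
    [1,-0.4,0,3.14,0],
    [1,-0.5,0,3.15,0],
    [1,-0.6,0,3.17,0],
    [1,-0.7,0,3.2,0],
    [1,-0.8,0,3.22,0],
    [1,-0.9,0,3.25,0],
    [1,-1.0,0,3.27,0],
    [1,-1.1,0,3.3,0],
    [1,-1.2,0,3.32,0],
    [1,-1.2,0,3.32,0],
  ],
)

```text
clock: 4.35
tcp_pos: [0.6593, -0.1362, 0.1383]
ee_rot: [-0.0, 0.995, -0.097, -0.0]
force: [0.0, 0.0, -0.0]
finger_gap: -0.004
finger_force: 0.0
```

```bash
python3 - <<'E'
from h import *
st()
p=arm.read_camera("side");c=p["color"][...,::-1];cv2.imwrite("pics/s2.png",cv2.resize(c[80:230,270:450],(720,600)))
E
```

```text
t 4.35 S,lat,H mm [ 2.8 -0.3 52.3] yaw -11.18 F [ 0.  0. -0.] gap -0.0035541764946818914
```

View pics/s2.png

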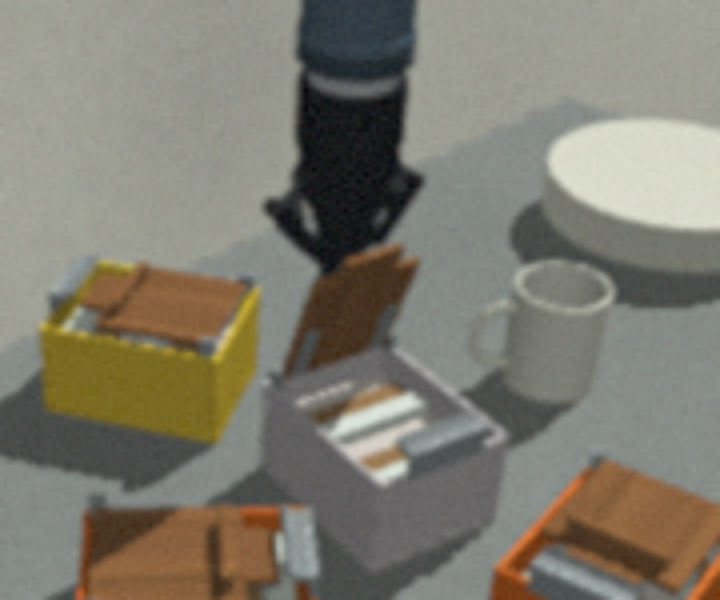

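The flap is following the fingertips, at about 65°, and the box is undisturbed. I'll continue the arc.

Request:
play_rows(
  increments=[
    [1,-0.13,0,0.05,0],
    [1,-0.26,0,0.1,0],
    [1,-0.38,0,0.14,0],
    [1,-0.48,0,0.22,0],
    [1,-0.57,0,0.3,0],
    [1,-0.66,0,0.37,0],
    [1,-0.74,0,0.47,0],
    [1,-0.81,0,0.57,0],
    [1,-0.87,0,0.66,0],
    [1,-0.92,0,0.78,0],
    [1,-0.96,0,0.89,0],
    [1,-1.0,0,1.0,0],
    [1,-1.02,0,1.08,0],
    [1,-1.04,0,1.15,0],
    [1,-1.04,0,1.2,0],
    [1,-1.04,0,1.2,0],
  ],
)

```text
clock: 6.0
tcp_pos: [0.6193, -0.1283, 0.0902]
ee_rot: [0.0, 0.995, -0.097, -0.0]
force: [-0.6, -0.2, 0.5]
finger_gap: 0.002
finger_force: 0.3
```

```bash
python3 - <<'E'
from h import *
st()
p=arm.read_camera("side");P,ok=pts(p);c=p["color"][...,::-1];cv2.imwrite("pics/s3.png",cv2.resize(c[100:230,280:436],(720,600)))
D=P-HP;s=D@A;l=D@np.array([-.195,-.981,0]);C=p["color"].astype(int);w=ok&(C.max(-1)-C.min(-1)>30)&(s>0)&(s<.125)&(abs(l)<.05)&(P[...,2]>.075)
for a in range(0,125,10):
    m=w&(s*1000>=a)&(s*1000<a+10)
    if m.sum()>3: print(a,m.sum(),np.percentile(P[m][:,2],[10,50,90]).round(4))
E
```

```text
t 6.0 S,lat,H mm [43.6 -0.2  4.2] yaw -11.18 F [-0.6 -0.2  0.5] gap 0.0021649059233843915
0 34 [0.0884 0.0899 0.0912]
10 34 [0.089  0.0901 0.0916]
20 35 [0.0887 0.0903 0.0917]
30 47 [0.0895 0.091  0.0968]
40 46 [0.0893 0.0906 0.0929]
50 57 [0.0895 0.0912 0.0926]
60 51 [0.0895 0.0915 0.0927]
70 13 [0.0895 0.0909 0.0924]
80 129 [0.091  0.0979 0.1042]
90 71 [0.0896 0.0914 0.0931]
100 34 [0.0906 0.0919 0.0929]
110 7 [0.0916 0.0923 0.0937]
```

View pics/s3.png

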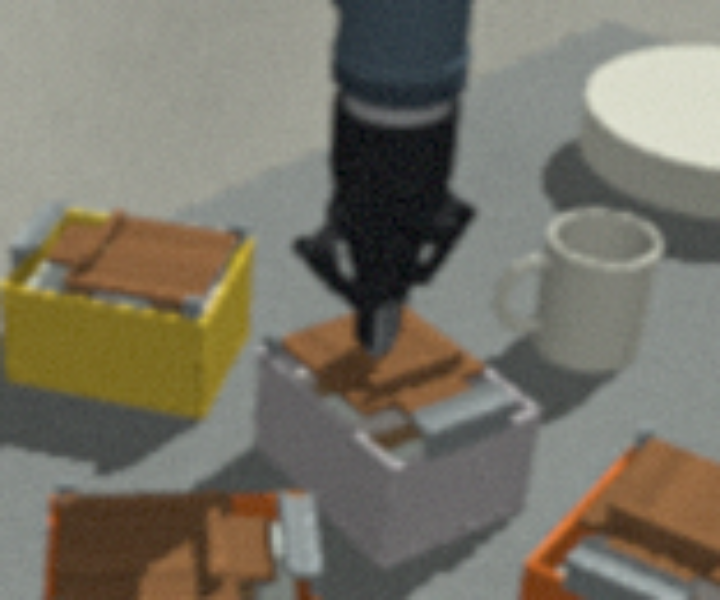

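The flap is nearly flat (about 0.02 rad) with its ridge at 80–88 mm, so it is still drawn back. I'll press slightly, then start along.

Request:
play_rows(
  increments=[
    [1,0,0,0.03,0],
    [1,0,0,0.06,0],
    [1,0,0,0.06,0],
    [1,0,0,0.06,0],
  ],
)

```text
clock: 6.45
tcp_pos: [0.6192, -0.1283, 0.0887]
ee_rot: [0.0, 0.995, -0.097, -0.0]
force: [-2.2, -0.4, 6.4]
finger_gap: 0.004
finger_force: 3.3
```

Request:
play_rows(
  increments=[
    [1,-0.08,0,0,0],
    [1,-0.16,0,0,0],
    [1,-0.24,0,0,0],
    [1,-0.32,0,0,0],
    [1,-0.4,0,0,0],
    [1,-0.46,0,0,0],
    [1,-0.52,0,0,0],
    [1,-0.58,0,0,0],
    [1,-0.62,0,0,0],
    [1,-0.66,0,0,0],
    [1,-0.66,0,0,0],
  ],
)

```text
clock: 7.55
tcp_pos: [0.5937, -0.1232, 0.0884]
ee_rot: [0.0, 0.995, -0.097, 0.001]
force: [2.9, -0.2, 5.2]
finger_gap: 0.001
finger_force: 2.7
```

```bash
cat >> h.py <<'E'
def prof():
    p=arm.read_camera("side");P,ok=pts(p)
    D=P-HP;s=D@A*1000;l=D@np.array([-.195,-.981,0])*1000;C=p["color"].astype(int)
    w=ok&(C.max(-1)-C.min(-1)>30)&(abs(l)<50)&(P[...,2]>.075)
    for a in(10,50,92):
        m=w&(s>a)&(s<a+8);print("z@",a,np.median(P[m][:,2]).round(4))
    r=w&(P[...,2]>.098)&(s>60)&(s<125)&(abs(l)<34);print("ridge s",np.percentile(s[r],[3,50,97]).round(1),r.sum())
    e=w&(s>100)&(abs(l)<24);print("tongue end",np.percentile(s[e],97).round(1))
    g=ok&(C.max(-1)-C.min(-1)<30)&(s>100)&(s<150)&(abs(l)<33)&(P[...,2]>.093)&(P[...,2]<.106);print("lip s",np.percentile(s[g],[3,50,97]).round(1))
    return p
E
python3 - <<'E'
from h import *
st();p=prof()
cv2.imwrite("pics/s4.png",cv2.resize(p["color"][100:230,280:436,::-1],(720,600)))
E
```

```text
t 7.55 S,lat,H mm [69.7 -0.3  2.4] yaw -11.18 F [ 2.9 -0.2  5.2] gap 0.0014843555026545702
z@ 10 0.0889
z@ 50 0.0891
z@ 92 0.0991
ridge s [ 61.5 101.1 122.3] 63
tongue end 347.9
lip s [122.8 133.3 142.2]
```

Request:
play_rows(
  increments=[
    [1,-0.04,0,0,0],
    [1,-0.08,0,0,0],
    [1,-0.12,0,0,0],
    [1,-0.16,0,0,0],
    [1,-0.2,0,0,0],
    [1,-0.24,0,0,0],
    [1,-0.28,0,0,0],
    [1,-0.3,0,0,0],
  ],
)

```text
clock: 8.4
tcp_pos: [0.5816, -0.1208, 0.0882]
ee_rot: [-0.0, 0.995, -0.097, 0.0]
force: [4.2, -0.1, 4.4]
finger_gap: -0.002
finger_force: 2.5
```

```bash
python3 - <<'E'
from h import *
st();p=arm.read_camera("side")
cv2.imwrite("pics/s4.png",cv2.resize(p["color"][120:220,300:420,::-1],(720,600),interpolation=cv2.INTER_CUBIC))
E
```

```text
t 8.4 S,lat,H mm [82.  -0.2  2.2] yaw -11.18 F [ 4.2 -0.1  4.4] gap -0.002017046846146278
```

View pics/s4.png

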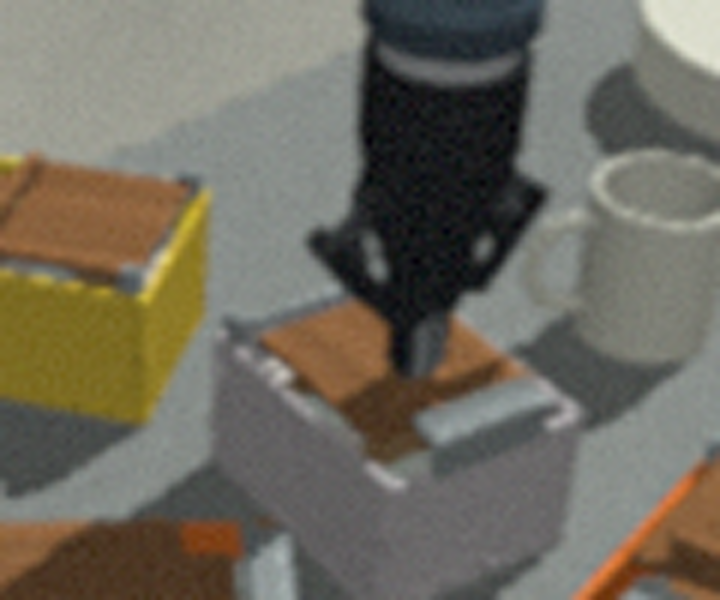

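The tongue is entering beneath the lip and the push force is steady at about 4 N. I'll push a little further towards the stop.

Request:
play_rows(
  increments=[
    [1,-0.03,0,0,0],
    [1,-0.06,0,0,0],
    [1,-0.09,0,0,0],
    [1,-0.09,0,0,0],
  ],
)

```text
clock: 8.85
tcp_pos: [0.5778, -0.1201, 0.0881]
ee_rot: [0.0, 0.995, -0.097, -0.0]
force: [3.5, -0.1, 4.7]
finger_gap: 0.0
finger_force: 2.6
```

Request:
play_rows(
  increments=[
    [1,-0.02,0,0,0],
    [1,-0.04,0,0,0],
    [1,-0.04,0,0,0],
  ],
)

```text
clock: 9.15
tcp_pos: [0.5772, -0.12, 0.0883]
ee_rot: [0.0, 0.995, -0.097, 0.001]
force: [6.0, -0.9, 3.1]
finger_gap: 0.001
finger_force: 3.4
```

```bash
python3 - <<'E'
from h import *
st()
E
```

```text
t 9.15 S,lat,H mm [86.5 -0.2  2.3] yaw -11.18 F [ 6.  -0.9  3.1] gap 0.0009168100312879198
```

The force rose to 6 N and motion stalled, so it has reached the stop. I'll back off the ridge, lift clear and check.

Request:
play_rows(
  increments=[
    [1,0.05,0,0,0],
    [1,0.1,0,-0.05,0],
    [1,0.1,0,-0.3,0],
    [1,0.1,0,-1,0],
    [1,0.1,0,-2,0],
    [1,0.1,0,-3,0],
    [1,1,0,-4,0],
    [1,2,0,-4,0],
    [1,3,0,-4,0],
    [1,3,0,-4,0],
  ],
)

```text
clock: 10.15
tcp_pos: [0.6962, -0.1433, 0.2464]
ee_rot: [-0.0, 0.995, -0.097, -0.001]
force: [0.3, 0.0, -1.7]
finger_gap: -0.004
finger_force: 0.0
```

```bash
python3 - <<'E'
from h import *
st();p=prof();ims=[cv2.resize(p["color"][120:220,300:420,::-1],(400,400),interpolation=cv2.INTER_CUBIC)]
p=arm.read_camera("top");ims.append(cv2.resize(p["color"][145:235,325:425,::-1],(400,400),interpolation=cv2.INTER_CUBIC))
cv2.imwrite("pics/end.png",np.hstack(ims))
for t in("mug","jar","mill"):print(t,[np.round(r["position"],3) for r in arm.find_in(p,t)][:1])
E
```

```text
t 10.15 S,lat,H mm [-34.8  -0.5 160.4] yaw -11.17 F [ 0.3  0.  -1.7] gap -0.0039018092563779454
z@ 10 0.0901
z@ 50 0.0917
z@ 92 0.1043
ridge s [ 96.6 102.9 123.1] 83
tongue end 347.9
lip s [123.4 133.1 142.8]
mug [array([ 0.603, -0.376,  0.028])]
jar [array([0.407, 0.336, 0.102])]
mill [array([0.621, 0.323, 0.102])]
```

View pics/end.png

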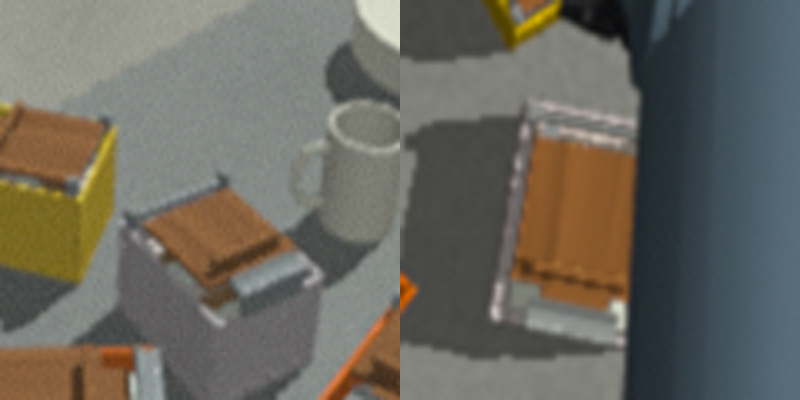

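The flap stays flat untouched with its tongue under the lip (left half: ridge at (245,255), lip at (270,285)). The ridge starts at about 96 mm, so it has slid about 16 mm, and the box hasn't moved.

```bash
python3 -c "from rig import arm;print(arm.sign_off())"
```

```text
the job is handed in; nothing more can be done
None
```

The tea box is shut and handed in: the flap stayed flat when released, with its tongue about 16 mm home beneath the steel lip, and the box and bystanders stayed within their limits in the last images; no verdict was returned.

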